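# Clamp a fossil slab and take a hardness reading

## Task

Take a hardness reading of the fossil slab in the test fixture: swing the toggle clamp's handle down over centre to its stop so that the clamp locks onto the slab, then, with it locked, press the tester's spring plunger head fully down to its stop and let it spring back up. Finally swing the clamp handle back up until the clamp is fully open, leaving the slab lying in its nest, and do not disturb the other things on the bench.

Things in the scene. Friction and masses are not known exactly. Their poses are not given: they have to be found in the camera images.
- fixture: Fixed aluminium plate 235 x 130 x 12 mm carrying a toggle clamp, a slab nest and a tester in one line. Origin at the bench surface on the centre line; plate spans x -55 to +180, y -65 to +65 mm. x points from the clamp handle towards the tester, z up. Clamp bracket: steel cheeks from x -50 to +26, y -17 to +17 mm, top 67 mm above the bench
- clamp_handle (a joint): Handle angle (rad): 0 = fully open (85 degrees above horizontal, nearly upright), growing as it swings down towards the fixture's -x; 1.32 dead centre; 1.45 stop, over centre and locked (2 degrees above horizontal). Friction holds it where left, but the clamp spring pushes it back between 1.1 and 1.28 and on to the stop from 1.40. Moving the end takes 1 to 4 N
- handle_pivot (a point): Axis of the handle, along the fixture's y: fixed at x -30, z 60 mm in the fixture's frame
- handle_grip (a point): Point on the centre line of the handle's black rubber sleeve, 110 mm from the pivot; it travels on a 110 mm arc about the pivot in the fixture's x-z plane. The sleeve is a round bar of 20 mm diameter, from 58 to 133 mm from the pivot
- clamp_pad: Sprung rubber foot, 20 mm diameter, under the end of the steel clamp arm. Origin at the centre of its underside. The arm (75 mm long, pivot at x 12, z 56 mm in the fixture's frame) is driven by the handle: 70 degrees raised when open, level when locked, with the foot pressing on the slab's top at x 76, y 0 with about 10 N
- plunger (a joint): Travel of the tester's plunger (m): 0 = up, grows as it is pressed down, 0.012 = stop. Spring force 2.4 N at the top, 10 N at the stop
- plunger_top (a point): Centre of the top of the plunger's black mushroom head: 36 mm diameter, 153 mm above the bench when up, 141 mm when down. It rises from the tester's barrel (28 mm diameter, 68 to 112 mm above the bench, at fixture x 135, y 0), held by a column of 18 mm diameter at x 135, y +53, top 112 mm above the bench
- slab: Loose grey-brown rock slab with a low spiral fossil on top, 92 x 62 x 28 mm (x, y, z), about 0.4 kg. Origin at the centre of its underside; it starts in the nest with its x along the fixture's x
- nest (a point): Centre of the nest's floor, where the slab lies: x 105, y 0, z 12 mm in the fixture's frame; low steel fences 12 mm high stand round it with 1.5 mm to spare each way
- card_tray: White divided specimen tray 130 x 100 x 30 mm, loose on the bench, a bystander. Origin at the centre of its underside
- jar: Jar with black cap, 56 mm diameter, 75 mm high, a bystander. Origin at the centre of its underside
- brush: Brush 170 mm long lying on the bench, a bystander
- rock: Pale rock lump 60 mm wide, 34 mm high, a bystander. Origin at the centre of its underside
Not all that is in view belongs to the job. There is more than one size of the slab; the job needs the middle-sized.

How it is judged:
By the outcome, as a careful person would: the job done as asked, in the order asked, and still so for the second after the job is handed in, with the robot touching nothing.
It also fails if it takes over 59 s, if anything falls off the work surface, if the arm or the gripper's body presses on something with over 40 N, if the wrist force passes 120 N, or if a joint passes its speed limit or range.

## Robot

A 6-joint arm with a two-finger parallel gripper is mounted at the origin on the work surface. World frame = base frame: x ahead of the robot, y to its left, z up, the work surface at z = 0. Lengths are in m, angles in degrees, forces in N, time in s.
With the tool pointing down it reaches from about 0.4 to 0.825 m from the base axis. Payload 7 kg.
Tool frame: the origin (TCP) lies midway between the tips of the shut fingers; the grasp point (between the pads) lies 19 mm behind it; z points along the fingers, y is the line along which they close (so a half turn about z gives the same grasp; the last joint's range is limited). The gripper opens to 88 mm and grips with 3 to 60 N. Pads are 19 mm wide; open, the fingers measure 130 mm over their backs; the gripper's body (78 mm by 193 mm) begins 47 mm behind the grasp point.
Start: joints at [-54.024, 20.546, 0.682, 0, -70.136, -16.507], TCP at [0.225, -0.636, 0.227] pointing down, gripper open.
Joint ranges: [-176.03, 176.03], [-82.01, 121.73], [-58.28, 71.71], [-173.87, 95.51], [-174.79, -0.11], [-173.66, 173.66]. Speed limits (degrees/s): [136.94, 136.94, 172.46, 180, 180, 180].

## Interface

Orientations are given as [roll, pitch, yaw] about the fixed x, y, z axes, in that order (R = Rz(yaw) Ry(pitch) Rx(roll)).
In Python, from plant import get_state, optics, order gives the robot as it stands. The module is installed in compiled form; this text tells all that it offers.
- The arm moves only by the tool send_rows, never from a script. Its argument "moves" is a list of rows, each an object with "slide": the shift along the tool's x, y, z as a fraction of full scale, a list of three; "turn": the turn about the tool's z as a fraction of full scale; "gripper": the opening, from 0 (shut) to 1 (fully open). A call has exactly 5 rows; each row is the pose to reach, as a shift and turn from the pose commanded when the call began, along the tool's axes at that moment; what a row does not reach only later rows make up. Full scale, the value 1, is 150 mm for a shift and 90 degrees for a turn. A row lasts 1/12 s, in which the tool goes at most 41.7 mm and 7.16 degrees, less where a joint would pass 70% of its speed; a pose out of reach is approached as far as the arm can. A call with a number of a shift or a turn outside -1 to 1 is refused whole. A call with a gripper value outside its range is refused whole. The fingers move at their own pace and stop on an object; "newtons" is the grip in N (left out, the last holds). Time passes only in rows, so rows that repeat a pose let the fingers close, or fill a call up. It gives the time, the measured TCP pose, the force, the opening and the grip force at its end, in the units of the state.
- get_state(): the state, without advancing time (a new reading comes with each control period).
- optics.capture(name): name is "scene" or "top" or "wrist"; returns a dict with "img" (420x560x3 uint8, red, green, blue), "intrinsics" (3x3 intrinsics, pixels), "origin" and "attitude" of the camera in the world. Camera axes: x right, y down, z forward; pixel columns grow to the right and rows downward; lengths in m; the calibration is good to about 2 mm. The wrist camera is an equidistant fisheye: a pixel r from the principal point sees the ray r / f radians off the axis. A picture is of the moment at which its call begins. There is no depth.
- order.close_job(): hands the job in; it is judged then, once.
Trained networks look in the newest picture that a camera, given by its name, has taken for a name from the list of things; names that differ only in an ending like _2 or _b are one class to them, and where a whole thing is asked for, a point or a joint stands for the part that bears it (a point fixed in the world has none). Each returns a list of dicts, best first, with "p" (0 to 1); they miss things now and then, are a little off and sometimes report something else, mostly with a low value. They report only what shows in the picture. A call takes as long as a camera call. They do not tell look-alikes from the thing itself.
- optics.look_for(camera, name): "location" ([x, y, z] in m, in world coordinates, good to about 4 mm: the middle of the surface that is visible of it).
The state is a dict: "time_s": time; "joints": joint angles; "qd": joint speeds; "joint_torque": joint torques, N m; "tcp_pos": TCP position; "eef_rot": TCP orientation; "contact_force": force on the tool from outside, world axes, zero at the start; "moment": the same for the moment, N m; "gripper_width": finger opening in m; "gripper_force": force on a finger pad.
Only numpy, scipy, OpenCV 4.12 (cv2) and the standard library are available. Lean on these libraries where they do the work, as an engineer would, in place of code of your own. Each camera call takes 0.05 s, during which the arm holds its last target. There are 200 camera calls.

## Working session

There is one attempt and no reset: what is moved stays moved. The work goes in short steps, Python scripts to look and compute and a tool call to move; the robot and the scene stay as the last step left them, time stands still between calls to the robot, and variables do not carry over. Pictures are saved under pics/ and viewed, at most 10 in all, crops included, and the job is handed in when it is done.

Besides the shell and the picture viewer there is one more tool, called after ">>>" as name(argument=value, ...), one argument or row to a line, values as JSON. send_rows: Moves the arm, as the interface text tells. Shift numbers are shares of 150 mm and turn numbers shares of 90 degrees, none past 1 either way. Its arguments: {"type":"object","properties":{"moves":{"type":"array"},"newtons":{"type":"number"}},"required":["moves"]}

```bash
mkdir -p pics; cat > h.py <<'E'
import numpy as np, cv2
from plant import get_state, optics, order
def cap(n,f=None):
    d=optics.capture(n)
    if f: cv2.imwrite('pics/'+f,d['img'][:,:,::-1])
    return d
E
python3 - <<'E'
from h import *
for c in ['scene','top']:
    d=cap(c,c+'1.png'); print(c,np.round(d['intrinsics'],1).tolist(),np.round(d['origin'],3),np.round(d['attitude'],3).tolist())
    for n in ['fixture','clamp_handle','handle_grip','clamp_pad','plunger','plunger_top','slab','card_tray','jar','brush','rock']:
        print(n,[(np.round(r['location'],3).tolist(),round(r['p'],2)) for r in optics.look_for(c,n)][:4])
print(get_state())
E
```

```text
scene [[468.1, 0.0, 279.3], [0.0, 468.1, 212.0], [0.0, 0.0, 1.0]] [1.364 0.317 0.97 ] [-135.162, -0.695, 111.636]
fixture [([0.588, 0.105, 0.014], 0.72)]
clamp_handle [([0.576, 0.036, 0.142], 0.71)]
handle_grip [([0.58, 0.024, 0.14], 0.65)]
clamp_pad [([0.581, 0.205, 0.153], 0.27)]
plunger [([0.583, 0.204, 0.154], 0.7)]
plunger_top [([0.586, 0.2, 0.153], 0.58)]
slab [([0.589, 0.168, 0.042], 0.79), ([0.591, 0.103, 0.012], 0.71), ([0.72, 0.182, 0.022], 0.6), ([0.406, 0.204, 0.04], 0.55)]
card_tray [([0.76, -0.058, 0.017], 0.61), ([0.567, 0.445, 0.01], 0.57)]
jar [([0.512, -0.435, 0.047], 0.81), ([0.59, 0.165, 0.039], 0.69), ([0.569, 0.444, 0.011], 0.19)]
brush [([0.758, -0.056, 0.016], 0.58)]
rock [([0.706, 0.307, 0.028], 0.72), ([0.579, 0.025, 0.142], 0.16)]
top [[488.9, 0.0, 274.9], [0.0, 488.9, 209.7], [0.0, 0.0, 1.0]] [0.451 0.009 1.688] [-175.105, -0.002, -88.329]
fixture [([0.571, 0.109, 0.011], 0.56)]
clamp_handle [([0.567, 0.041, 0.142], 0.4)]
handle_grip [([0.57, 0.033, 0.145], 0.53)]
clamp_pad []
plunger [([0.584, 0.206, 0.156], 0.68), ([0.569, 0.113, 0.012], 0.61)]
plunger_t
[... 308 characters left out ...]
], 0.48)]
{'time_s': 1.2, 'joints': array([-5.40245401e+01,  2.05447550e+01,  6.80363005e-01, -9.83085644e-04,
       -7.01358445e+01, -1.65060118e+01]), 'qd': array([ 0.0291385 , -0.01137603, -0.02715686, -0.0072742 , -0.0092366 ,
       -0.03158884]), 'joint_torque': array([ 3.91129288e-04, -5.82397056e+01,  2.93302220e+01,  7.00273097e+00,
        1.22605450e-02,  8.99490658e-06]), 'tcp_pos': array([ 0.22494095, -0.63637546,  0.22656414]), 'eef_rot': array([ 1.79999511e+02,  8.19310267e-04, -1.60530886e+02]), 'contact_force': array([ 0.71568361, -0.18576824,  0.94978685]), 'moment': array([ 0.01364569,  0.01822649, -0.02078223]), 'gripper_force': 0.0, 'gripper_width': 0.08751445631841422}
```

View pics/scene1.png

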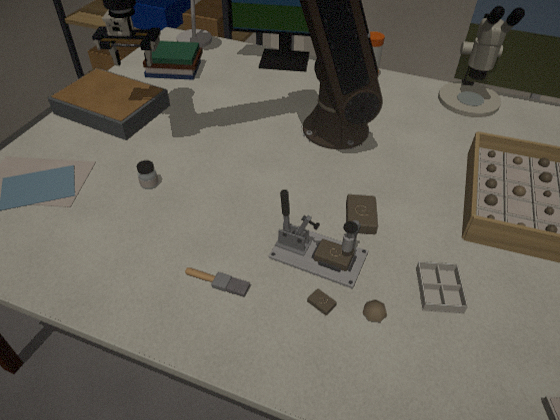

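View pics/top1.png

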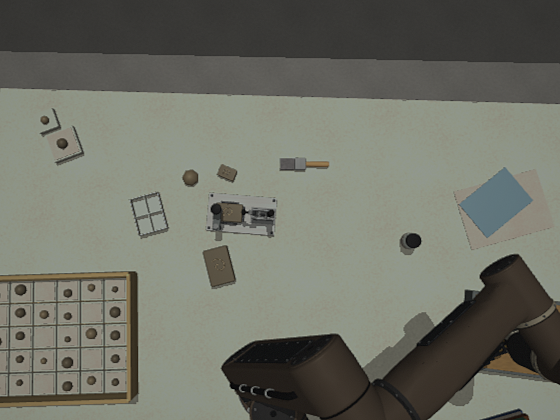

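The scene view shows three slabs: a large one on the bench at scene (362,213), a middle one in the nest at (335,253) and a small one at (321,301). The nest slab is the middle-sized one, and it sits in the fixture. The handle is upright at (285,200), the plunger at (350,228). I'll confirm in an enlarged crop and read the plate corners.

```bash
python3 - <<'E'
from h import *
a=cv2.imread('pics/top1.png')[180:280,190:290]; b=cv2.imread('pics/scene1.png')[185:290,260:375]
a=cv2.resize(a,(390,390),interpolation=cv2.INTER_CUBIC); b=cv2.resize(b,(400,365),interpolation=cv2.INTER_CUBIC)
o=np.zeros((400,800,3),np.uint8); o[:390,:390]=a; o[:365,400:]=b
cv2.imwrite('pics/crop1.png',o)
E
```

```text
(no output)
```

View pics/crop1.png

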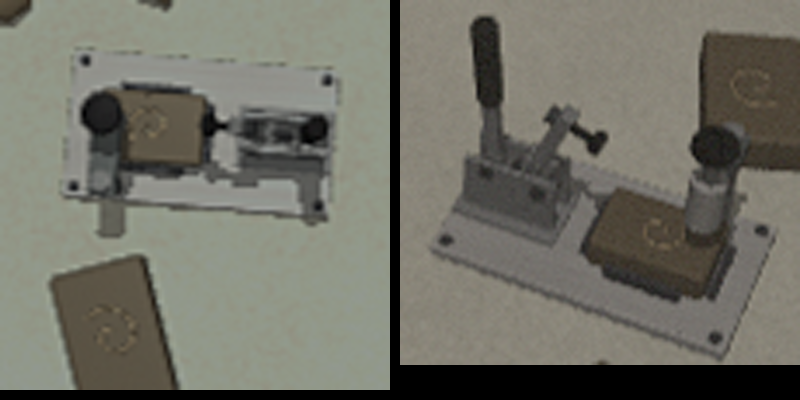

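The crop confirms it: the middle slab is in the nest, the larger one is loose beside it, and the small one is elsewhere. The plate corners are at crop (75,48), (340,70), (330,218), (63,197), and in the scene view at (430,245), (722,357), (776,232).

```bash
cat >> h.py <<'E'
from scipy.spatial.transform import Rotation as R
from scipy.optimize import least_squares
def proj(d,P):
    c=(np.asarray(P)-d['origin'])@R.from_euler('xyz',d['attitude'],degrees=True).as_matrix()
    q=c@np.array(d['intrinsics']).T; return q[:,:2]/q[:,2:]
E
python3 - <<'E'
from h import *
T=cap('top');S=cap('scene')
t=np.array([[340,70],[75,48],[63,197],[330,218],[102,112]])/3.9+[190,180]-.4
s=(np.array([[430,245],[722,357],[776,232],[717,146]])-[400,0])/3.478+[260,185]-.4
Lt=np.array([[-55,-65,12],[180,-65,12],[180,65,12],[-55,65,12],[135,0,153]])/1e3
Ls=np.array([[-55,-65,12],[180,-65,12],[180,65,12],[135,0,150]])/1e3
def W(p,L): 
    return R.from_euler('z',p[2]).apply(L)+[p[0],p[1],p[3] if len(p)>3 else 0]
f=lambda p,w=(1,1):np.r_[w[0]*(proj(T,W(p,Lt))-t).ravel(),w[1]*(proj(S,W(p,Ls))-s).ravel()]
for w in [(1,1),(1,0),(0,1)]:
  for p0 in [[.58,.05,1.57],[.58,.05,1.57,0]]:
    r=least_squares(f,p0,args=(w,)); print(w,np.round(r.x,4),np.degrees(r.x[2]),np.sqrt((r.fun**2).mean()))
p=least_squares(f,[.58,.05,1.57]).x
print(np.round(f(p),1))
a=np.radians(85)
for n,l in dict(pivot=[-30,0,60],grip=[-30-110*np.cos(a),0,60+110*np.sin(a)],plunger=[135,0,153]).items(): print(n,np.round(W(p,np.array([l])/1e3),4))
E
```

```text
(1, 1) [0.5746 0.0664 1.513 ] 86.68779065541557 0.4442633386172801
(1, 1) [ 0.5738  0.0663  1.5142 -0.0028] 86.7573222130194 0.3455955251286465
(1, 0) [0.5743 0.0656 1.5217] 87.18702449585108 0.1749287933818724
(1, 0) [0.5739 0.0653 1.5217 0.0046] 87.1881796032859 0.16651415963866614
(0, 1) [0.5748 0.0672 1.5031] 86.11898588118109 0.18727901753202963
(0, 1) [ 0.5707  0.0665  1.5036 -0.005 ] 86.14728735304817 0.1507674590478073
[ 0.1  0.1  0.3 -0.1 -0.4 -0.8 -0.6 -0.3 -0.5 -0.4 -0.5  0.2  0.2 -0.6
  0.3 -0.7 -0.4 -0.6]
pivot [[0.5729 0.0365 0.06  ]]
grip [[0.5723 0.0269 0.1696]]
plunger [[0.5824 0.2012 0.153 ]]
```

```bash
cat >> h.py <<'E'
F=np.array([.5743,.0661]); FY=np.radians(86.8)
def fw(x,y,z): return np.r_[F+R.from_euler('z',FY).as_matrix()[:2,:2]@[x/1e3,y/1e3],z/1e3]
def plan(start,yaw0,pts):
    """pts: list of (xyz,yaw), one per call end; prints tool-frame fractions"""
    p=np.array(start);y=yaw0
    for q,yy in pts:
        s=(R.from_euler('xyz',[180,0,y],degrees=True).as_matrix().T@(q-p))/.15
        print('slide',np.round(s,3).tolist(),'turn',round(-((yy-y+180)%360-180)/90,3),'->',np.round(q,3)); p,y=q,yy
E
python3 - <<'E'
from h import *
s=get_state();p=s['tcp_pos'];g=fw(-39.6,0,260)
print(s['time_s'],s['eef_rot'],g)
Y=[-160.53,-130,-100,-93.2,-93.2,-93.2]
plan(p,-160.53,[(p+(g-p)*k/5,Y[k]) for k in range(1,6)])
E
```

```text
1.3 [-1.79998146e+02  6.52999218e-04 -1.60531562e+02] [0.57208947 0.02656175 0.26      ]
slide [-0.731, 0.679, -0.045] turn -0.339 -> [ 0.294 -0.504  0.233]
slide [-0.975, 0.214, -0.045] turn -0.333 -> [ 0.364 -0.371  0.24 ]
slide [-0.951, -0.302, -0.045] turn -0.076 -> [ 0.433 -0.239  0.247]
slide [-0.908, -0.413, -0.045] turn -0.0 -> [ 0.503 -0.106  0.253]
slide [-0.908, -0.413, -0.045] turn -0.0 -> [0.572 0.027 0.26 ]
```

>>> send_rows(
  moves=[
    {"slide": [-0.15,0.14,-0.01],"turn": -0.07,"gripper": 1},
    {"slide": [-0.29,0.27,-0.02],"turn": -0.14,"gripper": 1},
    {"slide": [-0.44,0.41,-0.03],"turn": -0.21,"gripper": 1},
    {"slide": [-0.58,0.54,-0.04],"turn": -0.27,"gripper": 1},
    {"slide": [-0.73,0.68,-0.045],"turn": -0.339,"gripper": 1},
  ],
)

```text
time_s: 1.72
tcp_pos: [0.2945, -0.5028, 0.2335]
eef_rot: [-180.0, -0.0, -129.8]
contact_force: [0.4, -0.2, 0.6]
gripper_width: 0.0873
gripper_force: 0.0
```

>>> send_rows(
  moves=[
    {"slide": [-0.2,0.04,-0.01],"turn": -0.07,"gripper": 1},
    {"slide": [-0.39,0.09,-0.02],"turn": -0.14,"gripper": 1},
    {"slide": [-0.58,0.13,-0.03],"turn": -0.21,"gripper": 1},
    {"slide": [-0.78,0.17,-0.04],"turn": -0.27,"gripper": 1},
    {"slide": [-0.975,0.215,-0.045],"turn": -0.333,"gripper": 1},
  ],
)

```text
time_s: 2.13
tcp_pos: [0.3641, -0.3698, 0.2405]
eef_rot: [-180.0, -0.0, -99.8]
contact_force: [0.7, -0.8, 0.1]
gripper_width: 0.0877
gripper_force: 0.0
```

>>> send_rows(
  moves=[
    {"slide": [-0.19,-0.06,-0.01],"turn": -0.02,"gripper": 1},
    {"slide": [-0.38,-0.12,-0.02],"turn": -0.04,"gripper": 1},
    {"slide": [-0.57,-0.18,-0.03],"turn": -0.06,"gripper": 1},
    {"slide": [-0.76,-0.24,-0.04],"turn": -0.07,"gripper": 1},
    {"slide": [-0.95,-0.3,-0.045],"turn": -0.076,"gripper": 1},
  ],
)

```text
time_s: 2.55
tcp_pos: [0.4332, -0.2372, 0.2473]
eef_rot: [-179.9, -0.0, -93.2]
contact_force: [0.7, -0.7, -1.0]
gripper_width: 0.0877
gripper_force: 0.0
```

>>> send_rows(
  moves=[
    {"slide": [-0.18,-0.08,-0.01],"turn": 0,"gripper": 1},
    {"slide": [-0.36,-0.16,-0.02],"turn": 0,"gripper": 1},
    {"slide": [-0.54,-0.25,-0.03],"turn": 0,"gripper": 1},
    {"slide": [-0.73,-0.33,-0.04],"turn": 0,"gripper": 1},
    {"slide": [-0.91,-0.41,-0.045],"turn": 0,"gripper": 1},
  ],
)

```text
time_s: 2.97
tcp_pos: [0.5024, -0.1041, 0.2541]
eef_rot: [-179.9, 0.0, -93.2]
contact_force: [0.6, -0.3, -0.3]
gripper_width: 0.0876
gripper_force: 0.0
```

```bash
python3 - <<'E'
from h import *
d=cap('wrist','w1.png');s=get_state();print(s['time_s'],s['tcp_pos'],s['eef_rot'],s['contact_force'])
print(np.round(d['intrinsics'],1).tolist(),np.round(d['origin'],3),np.round(d['attitude'],2))
for n in ['handle_grip','plunger_top','fixture']: print(n,[(np.round(r['location'],3).tolist(),round(r['p'],2)) for r in optics.look_for('wrist',n)][:3])
plan(s['tcp_pos'],s['eef_rot'][2],[(fw(-39.6,0,260),-93.2)])
E
```

```text
3.0167 [ 0.50472604 -0.1012392   0.25400776] [-1.79883375e+02  4.35279987e-02 -9.31308737e+01] [2.68568255 3.30418975 0.96743464]
[[325.2, 0.0, 281.0], [0.0, 325.2, 210.3], [0.0, 0.0, 1.0]] [ 0.497 -0.176  0.412] [1.6445e+02 5.0000e-02 1.7680e+02]
handle_grip [([0.569, 0.023, 0.132], 0.85)]
plunger_top []
fixture [([0.567, 0.069, 0.008], 0.43)]
slide [-0.875, -0.402, -0.04] turn 0.001 -> [0.572 0.027 0.26 ]
```

View pics/w1.png

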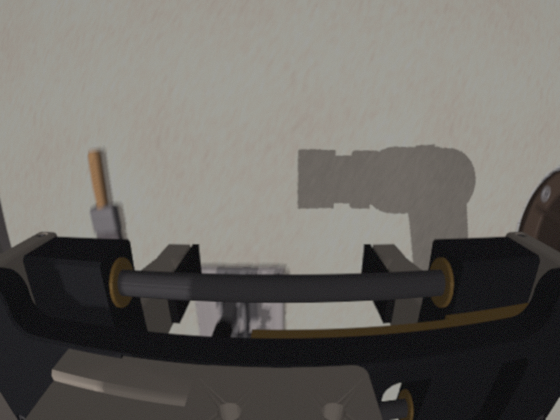

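The wrist view shows the handle tip near (225,322), between the open fingers' line. That agrees with the fixture fit to within 4 mm. Next I move above the handle and descend to grasp height.

>>> send_rows(
  moves=[
    {"slide": [-0.2,-0.09,-0.01],"turn": 0,"gripper": 1},
    {"slide": [-0.4,-0.18,-0.02],"turn": 0,"gripper": 1},
    {"slide": [-0.6,-0.28,-0.03],"turn": 0,"gripper": 1},
    {"slide": [-0.8,-0.37,-0.04],"turn": 0,"gripper": 1},
    {"slide": [-0.9,-0.41,-0.04],"turn": 0,"gripper": 1},
  ],
)

```text
time_s: 3.58
tcp_pos: [0.572, 0.0271, 0.2597]
eef_rot: [-180.0, 0.0, -93.2]
contact_force: [1.6, -0.2, 0.2]
gripper_width: 0.0878
gripper_force: 0.0
```

>>> send_rows(
  moves=[
    {"slide": [0,0,0],"turn": 0,"gripper": 1},
    {"slide": [0,0,0],"turn": 0,"gripper": 1},
    {"slide": [0,0,0],"turn": 0,"gripper": 1},
    {"slide": [0,0,0],"turn": 0,"gripper": 1},
    {"slide": [0,0,0],"turn": 0,"gripper": 1},
  ],
)

```text
time_s: 4.0
tcp_pos: [0.5704, 0.0246, 0.2598]
eef_rot: [-180.0, 0.0, -93.3]
contact_force: [0.6, 0.1, 0.6]
gripper_width: 0.0879
gripper_force: 0.0
```

```bash
python3 - <<'E'
from h import *
d=cap('wrist')
for n in ['handle_grip','plunger_top']: print(n,[(np.round(r['location'],3).tolist(),round(r['p'],2)) for r in optics.look_for('wrist',n)][:3])
d=cap('scene','s2.png')
s=get_state();print(s['time_s'],s['tcp_pos'],s['eef_rot'],s['contact_force'])
plan(s['tcp_pos'],s['eef_rot'][2],[(fw(-39.6,0,150.6),-93.2)])
i=cv2.imread('pics/s2.png')[110:290,210:400]; cv2.imwrite('pics/s2c.png',cv2.resize(i,(600,568),interpolation=cv2.INTER_CUBIC))
E
```

```text
handle_grip [([0.572, 0.018, 0.193], 0.91)]
plunger_top []
4.2 [0.57061886 0.02519807 0.25979726] [-1.7997834e+02  9.7770604e-03 -9.3245008e+01] [ 0.43499496  1.01780825 -1.44859614]
slide [-0.01, -0.009, 0.728] turn -0.001 -> [0.572 0.027 0.151]
```

View pics/s2c.png

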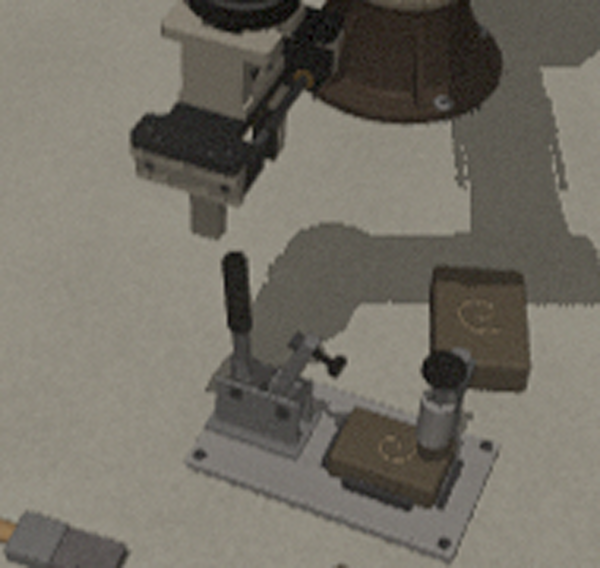

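The crop shows the gripper above and in line with the upright handle (235,290). The slab is in its nest at (395,445) and the plunger is up at (443,370). Descending and gripping lightly.

>>> send_rows(
  moves=[
    {"slide": [0,0,0.15],"turn": 0,"gripper": 1},
    {"slide": [0,0,0.3],"turn": 0,"gripper": 1},
    {"slide": [-0.01,-0.01,0.45],"turn": 0,"gripper": 1},
    {"slide": [-0.01,-0.01,0.6],"turn": 0,"gripper": 1},
    {"slide": [-0.01,-0.01,0.73],"turn": 0,"gripper": 1},
  ],
)

```text
time_s: 4.62
tcp_pos: [0.5719, 0.0269, 0.1488]
eef_rot: [180.0, -0.0, -93.2]
contact_force: [-0.5, 0.7, 0.8]
gripper_width: 0.088
gripper_force: 0.0
```

>>> send_rows(
  newtons=12,
  moves=[
    {"slide": [0,0,0],"turn": 0,"gripper": 0.5},
    {"slide": [0,0,0],"turn": 0,"gripper": 0.3},
    {"slide": [0,0,0],"turn": 0,"gripper": 0.1},
    {"slide": [0,0,0],"turn": 0,"gripper": 0.1},
    {"slide": [0,0,0],"turn": 0,"gripper": 0.1},
  ],
)

```text
time_s: 5.03
tcp_pos: [0.5731, 0.0273, 0.1515]
eef_rot: [-179.9, 0.0, -93.2]
contact_force: [0.3, -0.6, 0.4]
gripper_width: 0.0602
gripper_force: 0.0
```

>>> send_rows(
  moves=[
    {"slide": [0,0,0],"turn": 0,"gripper": 0.1},
    {"slide": [0,0,0],"turn": 0,"gripper": 0.1},
    {"slide": [0,0,0],"turn": 0,"gripper": 0.1},
    {"slide": [0,0,0],"turn": 0,"gripper": 0.1},
    {"slide": [0,0,0],"turn": 0,"gripper": 0.1},
  ],
)

```text
time_s: 5.45
tcp_pos: [0.5723, 0.0271, 0.1502]
eef_rot: [-180.0, 0.0, -93.2]
contact_force: [-0.4, 0.5, -0.7]
gripper_width: 0.0267
gripper_force: 0.0
```

```bash
python3 - <<'E'
from h import *
s=get_state();print(s['tcp_pos'],s['eef_rot'][2])
# arc in 4 calls x5 rows; slide per row relative to call start, tool yaw -93.2
A=np.radians(85-np.degrees(np.r_[np.linspace(0,1.46,21)]))
P=[fw(-30-110*np.cos(a),0,60+110*np.sin(a)-19) for a in A]
M=R.from_euler('xyz',[180,0,-93.2],degrees=True).as_matrix()
for k in range(0,20,5): print([np.round(M.T@(P[k+i]-P[k])/.15,2).tolist() for i in range(1,6)], np.round(P[k+5],3))
E
```

```text
[0.57234237 0.02707468 0.15015077] -93.21179147958267
[[0.05, 0.0, 0.01], [0.11, 0.0, 0.02], [0.16, 0.0, 0.03], [0.21, 0.0, 0.05], [0.26, 0.0, 0.07]] [ 0.57  -0.012  0.14 ]
[[0.05, -0.0, 0.03], [0.09, -0.0, 0.05], [0.14, -0.0, 0.09], [0.18, -0.0, 0.12], [0.21, -0.0, 0.16]] [ 0.568 -0.044  0.116]
[[0.04, -0.0, 0.04], [0.07, -0.0, 0.08], [0.1, -0.0, 0.13], [0.12, -0.0, 0.18], [0.14, -0.0, 0.22]] [ 0.567 -0.065  0.083]
[[0.02, 0.0, 0.05], [0.03, 0.0, 0.1], [0.04, 0.0, 0.15], [0.05, 0.0, 0.21], [0.05, 0.0, 0.26]] [ 0.566 -0.074  0.044]
```

>>> send_rows(
  moves=[
    {"slide": [0,0,0],"turn": 0,"gripper": 0.1},
    {"slide": [0,0,0],"turn": 0,"gripper": 0.1},
    {"slide": [0,0,0],"turn": 0,"gripper": 0.1},
    {"slide": [0,0,0],"turn": 0,"gripper": 0.1},
    {"slide": [0,0,0],"turn": 0,"gripper": 0.1},
  ],
)

```text
time_s: 5.87
tcp_pos: [0.5707, 0.0267, 0.1499]
eef_rot: [179.8, -0.0, -93.2]
contact_force: [-6.0, 0.8, 4.6]
gripper_width: 0.0197
gripper_force: 12.0
```

Gripped at 19.7 mm, which matches the sleeve. I swing the handle down the first part of the arc, with a 1.5 mm sideways correction for the side force.

>>> send_rows(
  moves=[
    {"slide": [0.05,0.01,0.01],"turn": 0,"gripper": 0.1},
    {"slide": [0.11,0.01,0.02],"turn": 0,"gripper": 0.1},
    {"slide": [0.16,0.01,0.03],"turn": 0,"gripper": 0.1},
    {"slide": [0.21,0.01,0.05],"turn": 0,"gripper": 0.1},
    {"slide": [0.26,0.01,0.07],"turn": 0,"gripper": 0.1},
  ],
)

```text
time_s: 6.28
tcp_pos: [0.5685, -0.0126, 0.1393]
eef_rot: [180.0, -0.0, -93.2]
contact_force: [-1.3, 2.4, 0.7]
gripper_width: 0.0198
gripper_force: 12.0
```

>>> send_rows(
  moves=[
    {"slide": [0.05,0,0.03],"turn": 0,"gripper": 0.1},
    {"slide": [0.09,0,0.05],"turn": 0,"gripper": 0.1},
    {"slide": [0.14,0,0.09],"turn": 0,"gripper": 0.1},
    {"slide": [0.18,0,0.12],"turn": 0,"gripper": 0.1},
    {"slide": [0.21,0,0.16],"turn": 0,"gripper": 0.1},
  ],
)

```text
time_s: 6.7
tcp_pos: [0.5669, -0.0448, 0.1155]
eef_rot: [-180.0, -0.1, -93.2]
contact_force: [-2.6, -4.9, 6.2]
gripper_width: 0.0197
gripper_force: 12.0
```

>>> send_rows(
  moves=[
    {"slide": [0.04,0,0.04],"turn": 0,"gripper": 0.1},
    {"slide": [0.07,0,0.08],"turn": 0,"gripper": 0.1},
    {"slide": [0.1,0,0.13],"turn": 0,"gripper": 0.1},
    {"slide": [0.12,0,0.18],"turn": 0,"gripper": 0.1},
    {"slide": [0.14,0,0.22],"turn": 0,"gripper": 0.1},
  ],
)

```text
time_s: 7.12
tcp_pos: [0.5657, -0.0655, 0.0819]
eef_rot: [180.0, -0.1, -93.2]
contact_force: [-0.9, -3.7, 2.7]
gripper_width: 0.0197
gripper_force: 12.0
```

>>> send_rows(
  moves=[
    {"slide": [0.02,0,0.05],"turn": 0,"gripper": 0.1},
    {"slide": [0.03,0,0.1],"turn": 0,"gripper": 0.1},
    {"slide": [0.04,0,0.15],"turn": 0,"gripper": 0.1},
    {"slide": [0.05,0,0.21],"turn": 0,"gripper": 0.1},
    {"slide": [0.05,0,0.26],"turn": 0,"gripper": 0.1},
  ],
)

```text
time_s: 7.53
tcp_pos: [0.5653, -0.073, 0.0427]
eef_rot: [180.0, -0.1, -93.2]
contact_force: [0.5, -9.1, 0.6]
gripper_width: 0.0194
gripper_force: 12.0
```

>>> send_rows(
  moves=[
    {"slide": [0,0,0.01],"turn": 0,"gripper": 0.1},
    {"slide": [0,0,0.015],"turn": 0,"gripper": 0.1},
    {"slide": [0,0,0.02],"turn": 0,"gripper": 0.1},
    {"slide": [0,0,0.02],"turn": 0,"gripper": 0.1},
    {"slide": [0,0,0.02],"turn": 0,"gripper": 0.1},
  ],
)

```text
time_s: 7.95
tcp_pos: [0.5652, -0.073, 0.0397]
eef_rot: [180.0, -0.1, -93.2]
contact_force: [1.5, -8.7, -1.4]
gripper_width: 0.0198
gripper_force: 12.0
```

```bash
python3 - <<'E'
from h import *
d=cap('scene','s3.png')
i=cv2.imread('pics/s3.png')[110:290,210:400]; cv2.imwrite('pics/s3c.png',cv2.resize(i,(600,568),interpolation=cv2.INTER_CUBIC))
s=get_state();print(s['tcp_pos'],s['contact_force'])
E
```

```text
[ 0.56522014 -0.0729595   0.03969467] [ 1.5547006  -8.40054872 -0.48175407]
```

View pics/s3c.png

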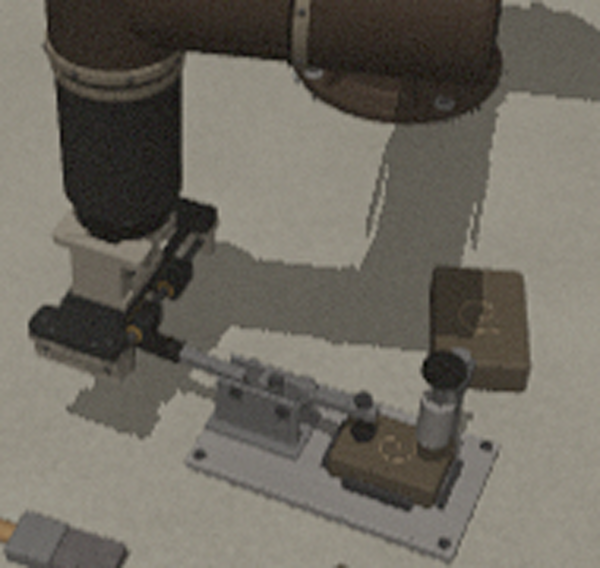

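The image shows the handle lying horizontal, held by the gripper at (165,345), and the foot down on the slab at (362,430). I push down a little more to be sure it is on its stop.

>>> send_rows(
  moves=[
    {"slide": [0,0,0.01],"turn": 0,"gripper": 0.1},
    {"slide": [0,0,0.02],"turn": 0,"gripper": 0.1},
    {"slide": [0,0,0.03],"turn": 0,"gripper": 0.1},
    {"slide": [0,0,0.03],"turn": 0,"gripper": 0.1},
    {"slide": [0,0,0.03],"turn": 0,"gripper": 0.1},
  ],
)

```text
time_s: 8.42
tcp_pos: [0.5653, -0.0728, 0.0358]
eef_rot: [180.0, -0.1, -93.2]
contact_force: [-0.6, -7.1, 4.7]
gripper_width: 0.0194
gripper_force: 12.0
```

>>> send_rows(
  moves=[
    {"slide": [0,0,-0.03],"turn": 0,"gripper": 0.5},
    {"slide": [0,0,-0.04],"turn": 0,"gripper": 0.5},
    {"slide": [0,0,-0.04],"turn": 0,"gripper": 0.5},
    {"slide": [0,0,-0.04],"turn": 0,"gripper": 0.5},
    {"slide": [0,0,-0.04],"turn": 0,"gripper": 0.5},
  ],
)

```text
time_s: 8.83
tcp_pos: [0.5652, -0.0715, 0.0418]
eef_rot: [180.0, 0.0, -93.2]
contact_force: [-1.2, -0.2, 0.6]
gripper_width: 0.0423
gripper_force: 0.0
```

>>> send_rows(
  moves=[
    {"slide": [0,0,-0.12],"turn": 0,"gripper": 0.5},
    {"slide": [0,0,-0.25],"turn": 0,"gripper": 0.5},
    {"slide": [0,0,-0.38],"turn": 0,"gripper": 0.4},
    {"slide": [0,0,-0.4],"turn": 0,"gripper": 0},
    {"slide": [0,0,-0.4],"turn": 0,"gripper": 0},
  ],
)

```text
time_s: 9.25
tcp_pos: [0.5663, -0.0714, 0.1034]
eef_rot: [-179.8, 0.0, -93.2]
contact_force: [0.7, -0.4, 0.1]
gripper_width: 0.0294
gripper_force: 0.0
```

>>> send_rows(
  moves=[
    {"slide": [0,0,0],"turn": 0,"gripper": 0},
    {"slide": [0,0,0],"turn": 0,"gripper": 0},
    {"slide": [0,0,0],"turn": 0,"gripper": 0},
    {"slide": [0,0,0],"turn": 0,"gripper": 0},
    {"slide": [0,0,0],"turn": 0,"gripper": 0},
  ],
)

```text
time_s: 9.67
tcp_pos: [0.565, -0.0717, 0.1014]
eef_rot: [179.9, -0.0, -93.2]
contact_force: [-0.5, -0.8, 0.2]
gripper_width: 0.0014
gripper_force: 0.0
```

>>> send_rows(
  moves=[
    {"slide": [0,0,0.05],"turn": 0,"gripper": 0},
    {"slide": [0,0,0.09],"turn": 0,"gripper": 0},
    {"slide": [0,0,0.11],"turn": 0,"gripper": 0},
    {"slide": [0,0,0.13],"turn": 0,"gripper": 0},
    {"slide": [0,0,0.14],"turn": 0,"gripper": 0},
  ],
)

```text
time_s: 10.08
tcp_pos: [0.5649, -0.0718, 0.0803]
eef_rot: [179.9, -0.0, -93.2]
contact_force: [0.4, -0.2, -0.4]
gripper_width: 0.0005
gripper_force: 0.0
```

>>> send_rows(
  moves=[
    {"slide": [0,0,0.01],"turn": 0,"gripper": 0},
    {"slide": [0,0,0.02],"turn": 0,"gripper": 0},
    {"slide": [0,0,0.03],"turn": 0,"gripper": 0},
    {"slide": [0,0,0.04],"turn": 0,"gripper": 0},
    {"slide": [0,0,0.05],"turn": 0,"gripper": 0},
  ],
)

```text
time_s: 10.5
tcp_pos: [0.5654, -0.0717, 0.0736]
eef_rot: [-180.0, 0.0, -93.2]
contact_force: [-2.1, 0.3, 7.3]
gripper_width: 0.0006
gripper_force: 3.6
```

>>> send_rows(
  moves=[
    {"slide": [0,0,0.005],"turn": 0,"gripper": 0},
    {"slide": [0,0,0.01],"turn": 0,"gripper": 0},
    {"slide": [0,0,0.01],"turn": 0,"gripper": 0},
    {"slide": [0,0,0.01],"turn": 0,"gripper": 0},
    {"slide": [0,0,0.01],"turn": 0,"gripper": 0},
  ],
)

```text
time_s: 10.92
tcp_pos: [0.5656, -0.0718, 0.0734]
eef_rot: [-179.9, -0.0, -93.2]
contact_force: [-4.4, 1.2, 10.7]
gripper_width: 0.0003
gripper_force: 5.6
```

There is firm contact at z 0.0734 with 10.7 N, against an expected sleeve top of 0.074 at the stop. The clamp is locked, so I go on to the plunger.

```bash
python3 - <<'E'
from h import *
s=get_state();p=s['tcp_pos'].copy();p[2]=.0705
q=p.copy();q[2]=.195;e=fw(135,0,175);m=(q+e)/2
plan(p,-93.2,[(q,-93.2),(m,-93.2),(e,-93.2)])
E
```

```text
slide [0.0, 0.0, -0.83] turn -0.0 -> [ 0.566 -0.072  0.195]
slide [-0.91, -0.003, 0.067] turn -0.0 -> [0.574 0.065 0.185]
slide [-0.91, -0.003, 0.067] turn -0.0 -> [0.582 0.201 0.175]
```

>>> send_rows(
  moves=[
    {"slide": [0,0,-0.15],"turn": 0,"gripper": 0},
    {"slide": [0,0,-0.35],"turn": 0,"gripper": 0},
    {"slide": [0,0,-0.55],"turn": 0,"gripper": 0},
    {"slide": [0,0,-0.75],"turn": 0,"gripper": 0},
    {"slide": [0,0,-0.83],"turn": 0,"gripper": 0},
  ],
)

```text
time_s: 11.33
tcp_pos: [0.5671, -0.0718, 0.2012]
eef_rot: [-179.7, 0.0, -93.2]
contact_force: [0.6, -0.8, 0.3]
gripper_width: 0.0006
gripper_force: 0.0
```

>>> send_rows(
  moves=[
    {"slide": [-0.15,0,0],"turn": 0,"gripper": 0},
    {"slide": [-0.35,0,0],"turn": 0,"gripper": 0},
    {"slide": [-0.55,0,0],"turn": 0,"gripper": 0},
    {"slide": [-0.75,0,0],"turn": 0,"gripper": 0},
    {"slide": [-0.91,0,0],"turn": 0,"gripper": 0},
  ],
)

```text
time_s: 11.75
tcp_pos: [0.5729, 0.0664, 0.1967]
eef_rot: [-180.0, 0.0, -93.2]
contact_force: [0.6, -0.9, -0.3]
gripper_width: 0.0001
gripper_force: 0.0
```

>>> send_rows(
  moves=[
    {"slide": [-0.2,0,0],"turn": 0,"gripper": 0},
    {"slide": [-0.4,0,0],"turn": 0,"gripper": 0},
    {"slide": [-0.6,0,0],"turn": 0,"gripper": 0},
    {"slide": [-0.8,0,0],"turn": 0,"gripper": 0},
    {"slide": [-0.91,-0.005,0.07],"turn": 0,"gripper": 0},
  ],
)

```text
time_s: 12.17
tcp_pos: [0.5825, 0.2041, 0.1878]
eef_rot: [-179.8, 0.1, -93.1]
contact_force: [0.3, 0.6, 0.9]
gripper_width: 0.0002
gripper_force: 0.0
```

```bash
python3 - <<'E'
from h import *
for c in ['scene','wrist','top']:
    cap(c,c+'4.png')
    print(c,[(np.round(r['location'],3).tolist(),round(r['p'],2)) for n in ['plunger_top','clamp_handle'] for r in optics.look_for(c,n)[:2]])
s=get_state();print(s['time_s'],s['tcp_pos'],fw(135,0,153))
i=cv2.imread('pics/scene4.png')[130:290,230:400]; cv2.imwrite('pics/s4c.png',cv2.resize(i,(600,565),interpolation=cv2.INTER_CUBIC))
E
```

```text
scene [([0.587, 0.202, 0.154], 0.57), ([0.572, -0.026, 0.069], 0.77)]
wrist [([0.578, 0.196, 0.15], 0.81), ([0.571, 0.052, 0.072], 0.95)]
top [([0.567, -0.032, 0.07], 0.69), ([0.615, 0.477, 0.003], 0.6)]
12.6167 [0.58151044 0.19998141 0.1864197 ] [0.5818359 0.2008895 0.153    ]
```

View pics/s4c.png

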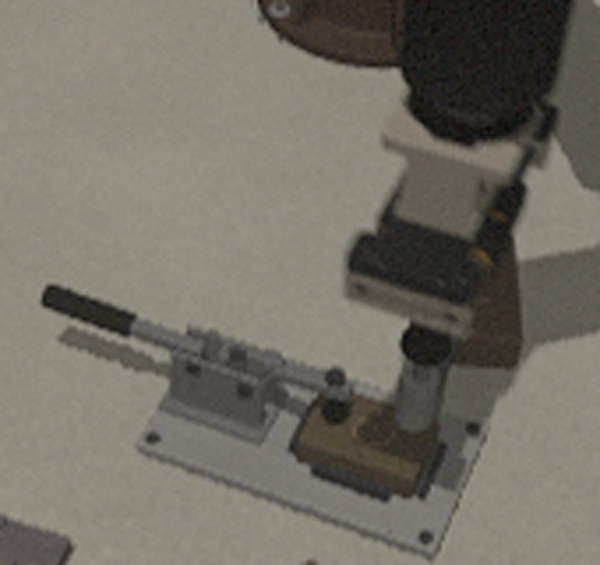

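The image shows the handle locked, lying nearly horizontal at (90,310), the foot on the slab at (335,395), and the fingers right over the plunger head at (427,340). Pressing in stages.

>>> send_rows(
  moves=[
    {"slide": [0,0,0.08],"turn": 0,"gripper": 0},
    {"slide": [0,0,0.15],"turn": 0,"gripper": 0},
    {"slide": [0,0,0.2],"turn": 0,"gripper": 0},
    {"slide": [0,0,0.22],"turn": 0,"gripper": 0},
    {"slide": [0,0,0.24],"turn": 0,"gripper": 0},
  ],
)

```text
time_s: 13.03
tcp_pos: [0.5811, 0.2003, 0.1497]
eef_rot: [180.0, -0.1, -93.2]
contact_force: [-1.6, -1.2, 5.0]
gripper_width: 0.0002
gripper_force: 2.0
```

>>> send_rows(
  moves=[
    {"slide": [0,0,0.02],"turn": 0,"gripper": 0},
    {"slide": [0,0,0.04],"turn": 0,"gripper": 0},
    {"slide": [0,0,0.06],"turn": 0,"gripper": 0},
    {"slide": [0,0,0.08],"turn": 0,"gripper": 0},
    {"slide": [0,0,0.09],"turn": 0,"gripper": 0},
  ],
)

```text
time_s: 13.45
tcp_pos: [0.5816, 0.2004, 0.1402]
eef_rot: [-179.9, -0.0, -93.1]
contact_force: [-15.2, -3.7, 35.1]
gripper_width: 0.0007
gripper_force: 17.4
```

>>> send_rows(
  moves=[
    {"slide": [0,0,0.01],"turn": 0,"gripper": 0},
    {"slide": [0,0,0.01],"turn": 0,"gripper": 0},
    {"slide": [0,0,0.01],"turn": 0,"gripper": 0},
    {"slide": [0,0,0.01],"turn": 0,"gripper": 0},
    {"slide": [0,0,0.01],"turn": 0,"gripper": 0},
  ],
)

```text
time_s: 13.87
tcp_pos: [0.5816, 0.2004, 0.1402]
eef_rot: [-179.8, 0.0, -93.1]
contact_force: [-15.6, -4.5, 34.5]
gripper_width: 0.0003
gripper_force: 17.0
```

The plunger is at its stop: z 0.140 with 35 N. Releasing it and going back to the handle.

>>> send_rows(
  moves=[
    {"slide": [0,0,-0.04],"turn": 0,"gripper": 0},
    {"slide": [0,0,-0.1],"turn": 0,"gripper": 0},
    {"slide": [0,0,-0.2],"turn": 0,"gripper": 0},
    {"slide": [0,0,-0.35],"turn": 0,"gripper": 0},
    {"slide": [0,0,-0.45],"turn": 0,"gripper": 0},
  ],
)

```text
time_s: 14.28
tcp_pos: [0.5819, 0.2012, 0.2044]
eef_rot: [-179.9, 0.0, -93.2]
contact_force: [1.3, -0.3, 0.2]
gripper_width: 0.0005
gripper_force: 0.0
```

>>> send_rows(
  moves=[
    {"slide": [0.15,0,0],"turn": 0,"gripper": 0},
    {"slide": [0.35,0,0],"turn": 0,"gripper": 0},
    {"slide": [0.55,0,0],"turn": 0,"gripper": 0},
    {"slide": [0.75,0,0],"turn": 0,"gripper": 0},
    {"slide": [0.91,0,0],"turn": 0,"gripper": 0},
  ],
)

```text
time_s: 14.7
tcp_pos: [0.5735, 0.0631, 0.2027]
eef_rot: [-180.0, 0.0, -93.2]
contact_force: [-0.5, -0.8, 0.1]
gripper_width: 0.0007
gripper_force: 0.0
```

>>> send_rows(
  moves=[
    {"slide": [0.2,0,0],"turn": 0,"gripper": 0.5},
    {"slide": [0.4,0,0],"turn": 0,"gripper": 0.5},
    {"slide": [0.6,0,0],"turn": 0,"gripper": 0.5},
    {"slide": [0.8,0,0],"turn": 0,"gripper": 0.5},
    {"slide": [0.91,0,0],"turn": 0,"gripper": 0.5},
  ],
)

```text
time_s: 15.12
tcp_pos: [0.5658, -0.074, 0.2027]
eef_rot: [-180.0, 0.0, -93.3]
contact_force: [-0.2, 0.4, 0.2]
gripper_width: 0.0283
gripper_force: 0.0
```

```bash
python3 - <<'E'
from h import *
for c in ['scene','top']:
    cap(c,c+'5.png')
    print(c,[(np.round(r['location'],3).tolist(),round(r['p'],2)) for n in ['plunger_top','clamp_handle'] for r in optics.look_for(c,n)[:2]])
s=get_state();print(s['time_s'],s['tcp_pos'],s['gripper_width'])
e=fw(-140,0,45);e[0]-=.001
plan(s['tcp_pos'],-93.2,[(e,-93.2)])
A=np.radians(np.linspace(2,85.5,21))
P=[np.array([110*np.cos(a),0,110*np.sin(a)])/150 for a in A]
for k in range(0,20,5): print([np.round([P[k+i][0]-P[k][0],0,-(P[k+i][2]-P[k][2])],2).tolist() for i in range(1,6)])
E
```

```text
scene [([0.587, 0.2, 0.155], 0.66), ([0.573, -0.024, 0.069], 0.72)]
top []
15.4167 [ 0.56626159 -0.07108956  0.20257837] 0.04322130777809965
slide [0.018, 0.004, 1.051] turn -0.0 -> [ 0.565 -0.074  0.045]
[[-0.0, 0.0, -0.05], [-0.01, 0.0, -0.11], [-0.02, 0.0, -0.16], [-0.04, 0.0, -0.21], [-0.06, 0.0, -0.26]]
[[-0.02, 0.0, -0.05], [-0.05, 0.0, -0.1], [-0.08, 0.0, -0.14], [-0.11, 0.0, -0.18], [-0.15, 0.0, -0.22]]
[[-0.04, 0.0, -0.04], [-0.08, 0.0, -0.07], [-0.12, 0.0, -0.1], [-0.17, 0.0, -0.13], [-0.22, 0.0, -0.16]]
[[-0.05, 0.0, -0.02], [-0.1, 0.0, -0.04], [-0.15, 0.0, -0.05], [-0.2, 0.0, -0.06], [-0.26, 0.0, -0.07]]
```

The plunger has sprung back up (network z 0.155). Descending and gripping the handle.

>>> send_rows(
  moves=[
    {"slide": [0.01,0,0.15],"turn": 0,"gripper": 0.6},
    {"slide": [0.01,0,0.35],"turn": 0,"gripper": 0.6},
    {"slide": [0.01,0,0.55],"turn": 0,"gripper": 0.6},
    {"slide": [0.01,0,0.7],"turn": 0,"gripper": 0.6},
    {"slide": [0.01,0,0.75],"turn": 0,"gripper": 0.6},
  ],
)

```text
time_s: 15.83
tcp_pos: [0.5639, -0.0723, 0.0865]
eef_rot: [179.7, -0.0, -93.2]
contact_force: [-0.8, 0.0, -0.3]
gripper_width: 0.0522
gripper_force: 0.0
```

>>> send_rows(
  newtons=25,
  moves=[
    {"slide": [0,0,0.1],"turn": 0,"gripper": 0.6},
    {"slide": [0,0,0.2],"turn": 0,"gripper": 0.6},
    {"slide": [0,0,0.3],"turn": 0,"gripper": 0.5},
    {"slide": [0,0,0.3],"turn": 0,"gripper": 0.1},
    {"slide": [0,0,0.3],"turn": 0,"gripper": 0.1},
  ],
)

```text
time_s: 16.25
tcp_pos: [0.5662, -0.0727, 0.0453]
eef_rot: [180.0, -0.0, -93.1]
contact_force: [0.4, -0.6, -0.3]
gripper_width: 0.0379
gripper_force: 0.0
```

>>> send_rows(
  moves=[
    {"slide": [0,0,0],"turn": 0,"gripper": 0.1},
    {"slide": [0,0,0],"turn": 0,"gripper": 0.1},
    {"slide": [0,0,0],"turn": 0,"gripper": 0.1},
    {"slide": [0,0,0],"turn": 0,"gripper": 0.1},
    {"slide": [0,0,0],"turn": 0,"gripper": 0.1},
  ],
)

```text
time_s: 16.67
tcp_pos: [0.5654, -0.073, 0.0461]
eef_rot: [180.0, 0.0, -93.2]
contact_force: [-4.4, 3.1, 4.7]
gripper_width: 0.0193
gripper_force: 25.0
```

>>> send_rows(
  moves=[
    {"slide": [0,0,0],"turn": 0,"gripper": 0.1},
    {"slide": [0,0,0],"turn": 0,"gripper": 0.1},
    {"slide": [0,0,0],"turn": 0,"gripper": 0.1},
    {"slide": [0,0,0],"turn": 0,"gripper": 0.1},
    {"slide": [0,0,0],"turn": 0,"gripper": 0.1},
  ],
)

```text
time_s: 17.08
tcp_pos: [0.5654, -0.0729, 0.0461]
eef_rot: [180.0, 0.0, -93.2]
contact_force: [-4.8, 2.3, 5.9]
gripper_width: 0.0193
gripper_force: 25.0
```

Gripped. Swinging up.

>>> send_rows(
  moves=[
    {"slide": [0,0,-0.05],"turn": 0,"gripper": 0.1},
    {"slide": [-0.01,0,-0.11],"turn": 0,"gripper": 0.1},
    {"slide": [-0.02,0,-0.16],"turn": 0,"gripper": 0.1},
    {"slide": [-0.04,0,-0.21],"turn": 0,"gripper": 0.1},
    {"slide": [-0.06,0,-0.26],"turn": 0,"gripper": 0.1},
  ],
)

```text
time_s: 17.5
tcp_pos: [0.5658, -0.0645, 0.0851]
eef_rot: [180.0, -0.0, -93.2]
contact_force: [-3.5, 0.9, -2.8]
gripper_width: 0.019
gripper_force: 25.0
```

>>> send_rows(
  moves=[
    {"slide": [-0.02,0,-0.05],"turn": 0,"gripper": 0.1},
    {"slide": [-0.05,0,-0.1],"turn": 0,"gripper": 0.1},
    {"slide": [-0.08,0,-0.14],"turn": 0,"gripper": 0.1},
    {"slide": [-0.11,0,-0.18],"turn": 0,"gripper": 0.1},
    {"slide": [-0.15,0,-0.22],"turn": 0,"gripper": 0.1},
  ],
)

```text
time_s: 17.92
tcp_pos: [0.5671, -0.0421, 0.1176]
eef_rot: [179.9, -0.1, -93.2]
contact_force: [-4.3, -4.0, -2.7]
gripper_width: 0.0192
gripper_force: 25.0
```

>>> send_rows(
  moves=[
    {"slide": [-0.04,0,-0.04],"turn": 0,"gripper": 0.1},
    {"slide": [-0.08,0,-0.07],"turn": 0,"gripper": 0.1},
    {"slide": [-0.12,0,-0.1],"turn": 0,"gripper": 0.1},
    {"slide": [-0.17,0,-0.13],"turn": 0,"gripper": 0.1},
    {"slide": [-0.22,0,-0.16],"turn": 0,"gripper": 0.1},
  ],
)

```text
time_s: 18.33
tcp_pos: [0.5688, -0.0086, 0.1412]
eef_rot: [179.9, -0.0, -93.2]
contact_force: [-3.2, -1.5, -6.4]
gripper_width: 0.0193
gripper_force: 25.0
```

>>> send_rows(
  moves=[
    {"slide": [-0.05,0,-0.02],"turn": 0,"gripper": 0.1},
    {"slide": [-0.1,0,-0.04],"turn": 0,"gripper": 0.1},
    {"slide": [-0.15,0,-0.05],"turn": 0,"gripper": 0.1},
    {"slide": [-0.2,0,-0.06],"turn": 0,"gripper": 0.1},
    {"slide": [-0.26,0,-0.07],"turn": 0,"gripper": 0.1},
  ],
)

```text
time_s: 18.75
tcp_pos: [0.5709, 0.0301, 0.1518]
eef_rot: [179.9, -0.1, -93.2]
contact_force: [-4.4, -3.7, -4.3]
gripper_width: 0.0195
gripper_force: 25.0
```

>>> send_rows(
  moves=[
    {"slide": [-0.01,0,0],"turn": 0,"gripper": 0.1},
    {"slide": [-0.02,0,0],"turn": 0,"gripper": 0.1},
    {"slide": [-0.03,0,0],"turn": 0,"gripper": 0.1},
    {"slide": [-0.03,0,0],"turn": 0,"gripper": 0.1},
    {"slide": [-0.03,0,0],"turn": 0,"gripper": 0.1},
  ],
)

```text
time_s: 19.17
tcp_pos: [0.5712, 0.0343, 0.1521]
eef_rot: [179.9, -0.1, -93.2]
contact_force: [-7.1, -4.0, 2.2]
gripper_width: 0.019
gripper_force: 25.0
```

>>> send_rows(
  moves=[
    {"slide": [-0.01,0,0],"turn": 0,"gripper": 0.1},
    {"slide": [-0.02,0,0],"turn": 0,"gripper": 0.1},
    {"slide": [-0.03,0,0],"turn": 0,"gripper": 0.1},
    {"slide": [-0.03,0,0],"turn": 0,"gripper": 0.1},
    {"slide": [-0.03,0,0],"turn": 0,"gripper": 0.1},
  ],
)

```text
time_s: 19.58
tcp_pos: [0.5711, 0.0352, 0.1521]
eef_rot: [179.8, -0.4, -93.2]
contact_force: [-3.4, -19.4, 0.8]
gripper_width: 0.019
gripper_force: 24.9
```

>>> send_rows(
  moves=[
    {"slide": [0.03,0,0],"turn": 0,"gripper": 0.6},
    {"slide": [0.05,0,0],"turn": 0,"gripper": 0.6},
    {"slide": [0.06,0,0],"turn": 0,"gripper": 0.6},
    {"slide": [0.06,0,0],"turn": 0,"gripper": 0.6},
    {"slide": [0.06,0,0],"turn": 0,"gripper": 0.6},
  ],
)

```text
time_s: 20.0
tcp_pos: [0.5725, 0.0308, 0.1521]
eef_rot: [-179.9, 0.0, -93.2]
contact_force: [-0.8, 0.2, 0.1]
gripper_width: 0.047
gripper_force: 0.0
```

>>> send_rows(
  moves=[
    {"slide": [0,0,-0.15],"turn": 0,"gripper": 0.6},
    {"slide": [0,0,-0.35],"turn": 0,"gripper": 0.6},
    {"slide": [0,0,-0.55],"turn": 0,"gripper": 0.6},
    {"slide": [0,0,-0.75],"turn": 0,"gripper": 0.6},
    {"slide": [0,0,-0.8],"turn": 0,"gripper": 0.6},
  ],
)

```text
time_s: 20.42
tcp_pos: [0.5742, 0.0309, 0.2773]
eef_rot: [-179.5, 0.1, -93.1]
contact_force: [-0.0, -0.5, 0.3]
gripper_width: 0.0527
gripper_force: 0.0
```

```bash
python3 - <<'E'
from h import *
cap('scene','s6.png')
print([(np.round(r['location'],3).tolist(),round(r['p'],2)) for n in ['plunger_top','clamp_handle','slab'] for r in optics.look_for('scene',n)[:2]])
f=lambda n:cv2.resize(cv2.imread(n)[180:280,265:375],(400,364),interpolation=cv2.INTER_CUBIC)
cv2.imwrite('pics/s6c.png',np.hstack([f('pics/scene1.png'),f('pics/s6.png')]))
print(get_state()['tcp_pos'])
E
```

```text
[([0.587, 0.203, 0.152], 0.45), ([0.576, 0.033, 0.143], 0.81), ([0.722, 0.18, 0.021], 0.93), ([0.405, 0.203, 0.043], 0.56)]
[0.5715471  0.03055681 0.27103721]
```

View pics/s6c.png

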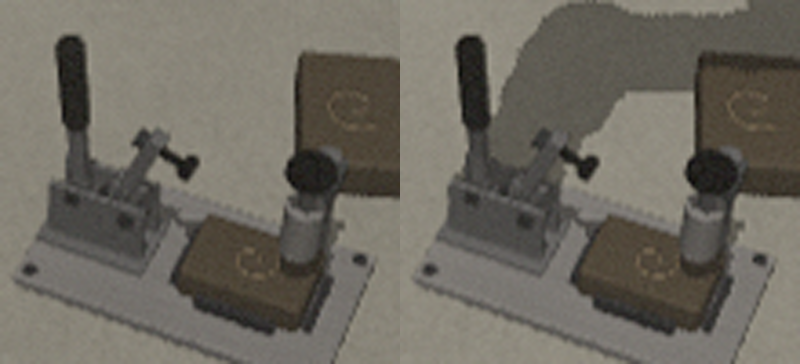

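After the swing (right half of the crop), the handle (475,85), arm, plunger (713,170) and slab (655,260) all match the starting picture (left half). A firm 19 N was felt at the open stop, and the gripper is clear. Handing in.

```bash
python3 -c "
from h import *
print(order.close_job())"
```

```text
the job is handed in; nothing more can be done
None
```

The hardness reading is done and handed in: the clamp was locked onto the slab, the plunger was pressed to its stop and sprang back up, and the clamp is fully open again with the slab in its nest; nothing else was touched, as far as the final view of the fixture shows.

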